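# Empty the flip-top tube box into the tray

## Robot

A 7-joint arm with a two-finger parallel gripper is mounted at the origin on the work surface. World frame = base frame: x ahead of the robot, y to its left, z up, the work surface at z = 0. Lengths are in mm, angles in rad, forces in N, time in s.
With the tool pointing down it reaches from about 425 to 925 mm from the base axis. Payload 6.8 kg.
Tool frame: the origin (TCP) lies midway between the tips of the shut fingers; the grasp point (between the pads) lies 19 mm behind it; z points along the fingers, y is the line along which they close (so a half turn about z gives the same grasp; the last joint's range is limited). The gripper opens to 85 mm and grips with 20 to 120 N. Pads are 22 mm wide; open, the fingers measure 114 mm over their backs; the gripper's body (76 mm by 85 mm) begins 54 mm behind the grasp point. The pads swing forward as they close: fully open they stand 13 mm farther back than shut.
Start: joints at [-1.359, 0.477, 0.022, 1.555, -0.011, 1.109, -0.083], TCP at [212.201, 640.795, 231.308] pointing down, gripper open.
Joint ranges: [-2.96, 2.96], [-0.34, 2.1], [-1.41, 1.46], [0.24, 2.44], [-1.37, 4.51], [0.17, 1.92], [-2.96, 2.96]. Speed limits (rad/s): [2.39, 2.39, 3.14, 3.14, 3.14, 3.14, 3.14].

## Interface

Orientations are given as a unit quaternion [x, y, z, w].
In Python, from rig import sense, snapshot, get_calibration, job_done gives the robot as it stands.
- The arm moves only by the tool apply_moves, never from a script. Its argument "series" is a list of rows, each a list of 7 numbers: the opening, from 0 (shut) to 1 (fully open), then the shift along the tool's x, y, z in m, then the turn, a rotation vector about the tool's x, y, z in degrees. A call has 1 to 10 rows; each row shifts and turns the commanded pose from where the row before left it, along the tool's axes as they then stand; what a row does not reach is not made up. A row lasts 1/12 s, in which the tool goes at most 41.7 mm and 7.16 degrees, less where a joint would pass 70% of its speed; a pose out of reach is approached as far as the arm can. A call is refused whole if a number of a shift passes 0.0417 or a number of a turn 7.16, either way. A call with a gripper value outside its range is refused whole. The fingers move at their own pace and stop on an object; "newtons" is the grip in N (left out, the last holds). Time passes only in rows, so rows that do not move let the fingers close. It gives the time, the measured TCP pose, the force, the opening and the grip force at its end, in the units of the state.
- sense(): the state, without advancing time (a new reading comes with each control period).
- snapshot(name): name is "scene" or "top"; returns (picture, depth): 420x560x3 uint8, blue, green, red; 420x560 float32, mm along the optical axis (not along the pixel's ray), 0 where there is no reading.
- get_calibration(name): a dict with "fx", "fy", "cx", "cy" (pixels), "extrinsics" (4x4, takes a point from camera to world coordinates). Camera axes: x right, y up, looking along -z (the intrinsics and any distortion apply to the point x, -y, -z); pixel columns grow to the right and rows downward; lengths in mm; the calibration is good to about 2 mm. A picture is of the moment at which its call begins. get_calibration takes no time and is no camera call.
- job_done(): hands the job in; it is judged then, once.
The state is a dict: "clock": time; "joints": joint angles; "joint_velocities": joint speeds; "joint_efforts": joint torques, N m; "eef_pos": TCP position; "eef_rot": TCP orientation; "wrist_force": force on the tool from outside, world axes, zero at the start; "moment": the same for the moment, N m; "gripper_width": opening from 0.0 (shut) to 1.0 (fully open); "gripper_force": force on a finger pad.
Only numpy, scipy, OpenCV 4.12 (cv2) and the standard library are available. Lean on these libraries where they do the work, as an engineer would, in place of code of your own. Each camera call takes 0.05 s, during which the arm holds its last target. There are 200 camera calls.

## Task

Take the blue flip-top box by its yellow handle, tip it nose-down close above the white tray so that its lid falls open and the three tubes slide out into the tray; they are glass, so do not let them drop from high up. Then stand the empty box upright on a free spot of the bench with its lid shut and let go. Leave the other things on the bench standing where they are.

Things in the scene. Friction and masses are not known exactly. Their poses are not given: they have to be found in the camera images.
- flipbox: loose blue box, about 250 g empty, 140 mm long (x), 76 mm wide (y), 85 mm high, walls 3 mm; origin at the centre of its underside, z up. Flat top from x = -10 to +70 mm; from its front edge the mouth slopes down to the floor's front edge (x = -70 mm), without a sill, covered by the lid alone. The nose (mouth) is at -x and at the start points within 0.45 rad of straight towards -x of the world
- box_handle (a point): middle of the box's handle, a solid upright yellow fin on the flat top: 55 mm along x (x = 0 to 55 mm), 14 mm thick in y, from z = 85 to 125 mm; grip it across its thickness. This point lies at x = 27.5, y = 0, z = 110 mm in the box's frame; axes as the box's
- lid (a joint): white lid with a red tab, 102 by 78 mm, 30 g, freely hinged along the top's front edge (box frame x = -10.5, z = 86.5 mm). 0 shut, growing as it swings out and up, to 1.7 rad. No latch or spring: its weight shuts it while the box stands and lets it fall open as the box is tipped nose-down; the tubes start to push past it at 30 to 50 degrees, and 70 degrees empties the box
- tray: white open tray, fixed to the bench, 240 mm (x) by 200 mm (y), 60 mm high, walls and floor 6 mm; origin at the centre of its underside, z up
- tube1: amber glass tube with a red screw cap, a plain cylinder 80 mm long and 18 mm across, about 22 g; origin at its middle on the axis, x along the axis away from the cap. One of three that start lying side by side on the floor of the flip-top box, roughly along the box's x
- tube2: amber glass tube with a red screw cap, a plain cylinder 80 mm long and 18 mm across, about 22 g; origin at its middle on the axis, x along the axis away from the cap. One of three that start lying side by side on the floor of the flip-top box, roughly along the box's x
- tube3: amber glass tube with a red screw cap, a plain cylinder 80 mm long and 18 mm across, about 22 g; origin at its middle on the axis, x along the axis away from the cap. One of three that start lying side by side on the floor of the flip-top box, roughly along the box's x
- beaker: empty clear glass beaker 66 mm across and 85 mm high, between tray and box; origin at the centre of its underside
- flask: green glass conical flask, 84 mm across at the foot and 130 mm high, at the far side or the right; origin at the centre of its underside
- washbottle: white bottle with a red cap, 64 mm across, 150 mm high, at the far side or the right; origin at the centre of its underside
- tuberack: blue rack block with five holes, 60 by 180 mm, 50 mm high, at the left; origin at the centre of its underside
- jar: amber jar with a black lid, 70 mm across, 85 mm high, at the far side or the right; origin at the centre of its underside

How it is judged:
By the outcome, as a careful person would: the job done as asked, in the order asked, and still so for the second after the job is handed in, with the robot touching nothing.
It also fails if it takes over 50 s, if anything falls off the work surface, if the arm or the gripper's body presses on something with over 40 N, if the wrist force passes 120 N, or if a joint passes its speed limit or range.

## Working session

There is one attempt and no reset: what is moved stays moved. The work goes in short steps, Python scripts to look and compute and a tool call to move; the robot and the scene stay as the last step left them, time stands still between calls to the robot, and variables do not carry over. Pictures are saved under pics/ and viewed, at most 10 in all, crops included, and the job is handed in when it is done.

Besides the shell and the picture viewer there is one more tool, called after "Emit:" by a JSON object that holds its "name" and its "arguments", one argument or row to a line. apply_moves: Moves the arm, as the interface text tells. Its arguments: {"type":"object","properties":{"series":{"type":"array"},"newtons":{"type":"number"}},"required":["series"]}

```bash
mkdir -p pics
cat > h.py <<'E'
import numpy as np, cv2
from rig import *
from scipy.spatial.transform import Rotation as R
def cloud(name):
    p,d=snapshot(name); c=get_calibration(name); E=np.array(c["extrinsics"])
    v,u=np.mgrid[:420,:560]
    X=(u-c["cx"])/c["fx"]*d; Y=-(v-c["cy"])/c["fy"]*d
    P=np.stack([X,Y,-d,np.ones_like(d)],-1)@E.T
    P=P[...,:3]; P[d==0]=np.nan
    return p,P
E
python3 - <<'E'
from h import *
for n in("scene","top"):
    p,P=cloud(n); cv2.imwrite(f"pics/{n}0.png",p); np.save(f"{n}0.npy",P)
    c=get_calibration(n); print({k:v for k,v in c.items()})
s=sense(); print(s)
print(R.from_quat(s["eef_rot"]).as_matrix().round(3))
E
```

```text
{'fx': 427.1973112151155, 'fy': 427.1973112151155, 'cx': 288.831982935208, 'cy': 204.9383356140741, 'extrinsics': array([[-3.12038125e-01, -8.01454988e-01,  5.10198109e-01,
         1.27034856e+03],
       [ 9.49979740e-01, -2.70587637e-01,  1.55951353e-01,
         2.03884910e+02],
       [ 1.30653112e-02,  5.33340635e-01,  8.45799660e-01,
         1.16340825e+03],
       [ 0.00000000e+00,  0.00000000e+00,  0.00000000e+00,
         1.00000000e+00]])}
{'fx': 429.6077298808106, 'fy': 429.6077298808106, 'cx': 273.8532252761405, 'cy': 209.11257877679782, 'extrinsics': array([[-5.51490923e-03,  9.87429567e-01, -1.57963401e-01,
         4.14882226e+02],
       [-9.99810163e-01, -8.39675507e-03, -1.75821862e-02,
        -1.93755387e+01],
       [-1.86875505e-02,  1.57836450e-01,  9.87288423e-01,
         1.31706831e+03],
       [ 0.00000000e+00,  0.00000000e+00,  0.00000000e+00,
         1.00000000e+00]])}
{'clock': 0.1, 'joints': array([-1.35912684,  0.47772459,  0.02234146,  1.55630092, -0.01148663,
        1.10930769, -0.0831085 ]), 'joint_velocities': array([ 3.68725949e-04, -1.45087639e-03, -1.29101217e-03, -3.53795457e-03,
        6.55391803e-04,  1.37557390e-04, -7.56551802e-05]), 'joint_efforts': array([ 4.28233398e-03, -5.97763145e+01,  1.61338817e+00, -2.81953901e+01,
        1.27919280e-02,  5.05331976e-03,  5.94342350e-05]), 'eef_pos': array([212.03568972, 640.29475976, 230.4399412 ]), 'eef_rot': array([ 1.59194953e-01,  9.87246837e-01, -8.03563189e-04, -6.46626810e-05]), 'wrist_force': array([-0.24672659,  0.00140975, -0.66767293]), 'moment': array([ 0.0389989 ,  0.00558088, -0.00377596]), 'gripper_force': 0.0, 'gripper_width': 0.9959454437319393}
[[-0.949  0.314 -0.   ]
 [ 0.314  0.949 -0.002]
 [-0.    -0.002 -1.   ]]
```

View pics/top0.png

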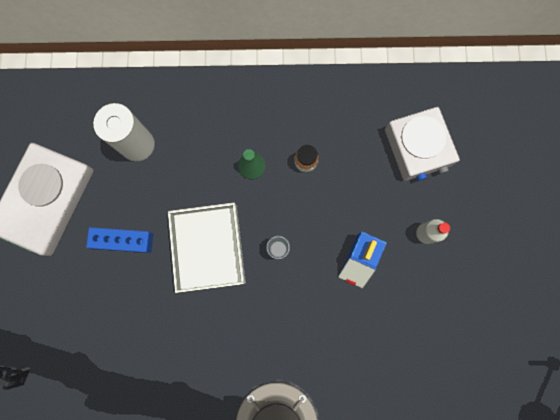

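View pics/scene0.png

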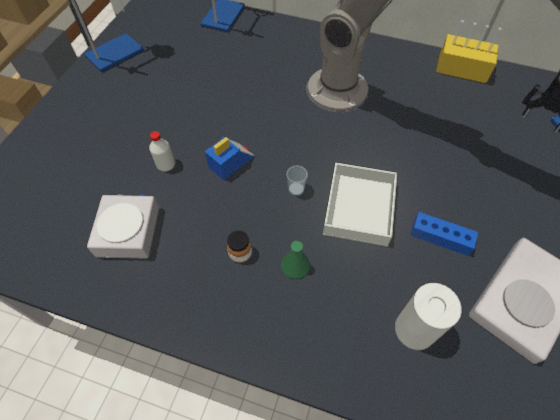

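Top view: blue box at pixels (363,260), with the yellow handle at (370,250) and the red tab at (351,282). The tray is at (206,248), the beaker at (278,247), the flask at (250,163), the jar at (306,158), the wash bottle at (433,231) and the rack at (119,240).

Run:
```python
from h import *
for n in("top","scene"):
    p=cv2.imread(f"pics/{n}0.png"); P=np.load(f"{n}0.npy"); hsv=cv2.cvtColor(p,cv2.COLOR_BGR2HSV)
    H,S,V=[hsv[...,i].astype(int) for i in range(3)]
    x,y,z=P[...,0],P[...,1],P[...,2]
    box=(x>350)&(x<650)&(y>-350)&(y<-120)
    def st(nm,m):
        q=P[m]; 
        if len(q)<5: print(nm,len(q));return
        r=cv2.minAreaRect(q[:,:2].astype(np.float32)); print(n,nm,len(q),np.median(q,0).round(1),"rect",np.round(r[0],1),np.round(r[1],1),round(r[2],1))
    st("yellow",box&(H>18)&(H<35)&(S>120)&(z>116)&(z<135))
    st("bluetop",box&(H>100)&(H<130)&(S>120)&(z>78)&(z<92))
    st("box>20",box&(z>20))
    st("redtab",box&((H<8)|(H>172))&(S>120)&(V>80))
    st("tray",(x>350)&(x<680)&(y>40)&(y<330)&(z>50)&(z<68)&(V>120)&(S<60))
    st("trayfloor",(x>400)&(x<600)&(y>90)&(y<260)&(z<20)&(V>120))
    for nm,(u0,u1,v0,v1) in dict(beaker=(262,294,232,264),flask=(234,270,145,182),jar=(290,322,142,175),wash=(412,452,215,248),rack=(84,155,224,256)).items():
        if n=="top":
            m=np.zeros(z.shape,bool); m[v0:v1,u0:u1]=1; st(nm,m&(z>15)); print(np.nanmax(z[m]))
```

```text
top yellow 99 [ 489.2 -262.3  125. ] rect [ 489.8 -263.1] [13.1 53.9] 64.2
top bluetop 603 [ 491.3 -260.2   85.4] rect [ 491.3 -264.4] [77.1 82.1] 65.0
top box>20 1375 [ 469.  -250.8   83.2] rect [ 468.3 -253.5] [ 78.4 132.9] 65.5
top redtab 29 [ 401.4 -222.    14.5] rect [ 401.9 -223.1] [27.8  8.1] 66.3
top tray 662 [501.8 217.1  59.1] rect [505.7 206.9] [240.2 200.5] 7.0
top trayfloor 3106 [493.6 187.5   6.2] rect [499.7 176.4] [199.1 167.2] 0.1
top beaker 200 [512.8  -5.5  69.2] rect [502.1  -5.8] [63.1 63.1] 89.6
88.39579848954327
top flask 553 [750.4  70.5  54.1] rect [758.6  73.6] [75.3 82.1] 10.1
135.66724625513143
top jar 501 [765.1 -93.4  82.7] rect [772.2 -95.7] [67.9 65.9] 87.9
91.41412949177948
top wash 587 [ 541.2 -445.5  101. ] rect [ 544.9 -455.3] [62.6 56.4] 12.8
156.37281486174584
top rack 1284 [529.  466.1  49.3] rect [529.5 470.8] [183.1  60.2] 85.6
58.55311362226689
scene yellow 65 [ 493.7 -263.7  124. ] rect [ 492.4 -264.6] [13. 53.] 65.9
scene bluetop 323 [ 506.2 -251.5   85.6] rect [ 492.6 -266.6] [79.4 83.3] 65.6
scene box>20 1047 [ 501.3 -250.7   80.7] rect [ 469.2 -255.7] [ 82.  134.7] 64.5
scene redtab 12 [ 402.7 -223.6   14.2] rect [ 395.5 -227.6] [39.8 12.4] 42.9
scene tray 684 [521.7 216.   59.2] rect [507.3 204.8] [244.5 199.9] 6.8
scene trayfloor 2348 [496.5 183.3   6.9] rect [499.4 179.5] [199.7 161.3] 0.6
```

Emit:
{"name": "apply_moves", "arguments": {
  "series": [
    [1,-0.03,-0.026,0,0,0,0],
    [1,-0.03,-0.026,0,0,0,0],
    [1,-0.03,-0.026,0,0,0,0],
    [1,-0.03,-0.026,0,0,0,0],
    [1,-0.03,-0.026,0,0,0,0],
    [1,-0.03,-0.026,0,0,0,0],
    [1,-0.03,-0.026,0,0,0,0],
    [1,-0.03,-0.026,0,0,0,0],
    [1,-0.03,-0.026,0,0,0,0],
    [1,-0.03,-0.026,0,0,0,0]
  ],
  "newtons": 100
}}

```text
clock: 0.93
eef_pos: [415.7, 297.6, 231.2]
eef_rot: [0.159, 0.987, -0.0, -0.0]
wrist_force: [0.4, 0.1, 0.0]
gripper_width: 0.998
gripper_force: 0.0
```

Emit:
{"name": "apply_moves", "arguments": {
  "series": [
    [1,-0.018,-0.036,0,0,0,0],
    [1,-0.018,-0.036,0,0,0,0],
    [1,-0.018,-0.036,0,0,0,0],
    [1,-0.018,-0.036,0,0,0,0],
    [1,-0.018,-0.036,0,0,0,0],
    [1,-0.018,-0.036,0,0,0,0],
    [1,-0.018,-0.036,0,0,0,0],
    [1,-0.018,-0.036,0,0,0,0],
    [1,-0.018,-0.036,0,0,0,0],
    [1,-0.018,-0.036,0,0,0,0]
  ]
}}

```text
clock: 1.77
eef_pos: [472.5, -100.6, 231.3]
eef_rot: [0.159, 0.987, 0.0, 0.0]
wrist_force: [0.6, 0.0, 0.7]
gripper_width: 0.997
gripper_force: 0.0
```

```bash
cat >> h.py <<'E'
def go(tp,yaw,tip=0):
    """shift in tool axes (m) and turn (deg) to box-handle grasp frame: box x at yaw, tipped nose-down by tip; tp = TCP target"""
    s=sense(); A=R.from_quat(s["eef_rot"])
    B=R.from_euler("z",yaw,degrees=True)*R.from_matrix(np.array([[-1,0,0],[0,1,0],[0,0,-1.]]).T)*R.from_euler("y",-tip,degrees=True)
    print("t",round(s["clock"],2),"pos",s["eef_pos"].round(1),"shift",(A.inv().apply(np.array(tp)-s["eef_pos"])/1000).round(4),"turn",np.degrees((A.inv()*B).as_rotvec()).round(2),"w",round(s["gripper_width"],3),"F",s["wrist_force"].round(1),"j",s["joints"].round(3))
E
python3 -c "
from h import *
go([489,-263,180],-25)"
```

```text
t 1.77 pos [ 472.5 -100.6  231.3] shift [-0.0667 -0.149   0.0512] turn [ 0.02 -0.    6.69] w 0.997 F [0.6 0.  0.7] j [-0.344  0.161  0.479  2.027 -0.09   0.973  1.431]
```

Emit:
{"name": "apply_moves", "arguments": {
  "series": [
    [1,-0.015,-0.035,0.01,0,0,0],
    [1,-0.015,-0.035,0.01,0,0,0],
    [1,-0.015,-0.035,0.01,0,0,0],
    [0.6,-0.015,-0.035,0.01,0,0,0],
    [0.5,-0.0067,-0.009,0.0112,0,0,0],
    [0.5,0,0,0,0,0,6.69],
    [0.5,0,0,0,0,0,0]
  ]
}}

```text
clock: 2.35
eef_pos: [488.4, -262.1, 178.9]
eef_rot: [0.22, 0.976, -0.0, -0.001]
wrist_force: [0.5, 0.5, 0.2]
gripper_width: 0.504
gripper_force: 0.0
```

```bash
python3 -c "
from h import *
go([489,-263,94],-25)
for n in('top','scene'):
    p,P=cloud(n)
    H,S,V=cv2.split(cv2.cvtColor(p,cv2.COLOR_BGR2HSV)); x,y,z=P[...,0],P[...,1],P[...,2]
    m=(abs(x-490)<60)&(abs(y+263)<60)&(H>18)&(H<35)&(S>120)&(z>90); print(m.sum(),P[m].min(0) if m.any() else 0,P[m].max(0) if m.any() else 0)
    if n=='scene':
        j,i=np.where(cv2.inRange(x,400,600)>0)
        cv2.imwrite('pics/grasp.png',cv2.resize(p[60:240,150:330],(720,720)))
"
```

```text
t 2.35 pos [ 488.4 -262.1  178.9] shift [-0.0011 -0.0004  0.0849] turn [-0.06 -0.13 -0.39] w 0.504 F [0.5 0.5 0.2] j [-0.062  0.376  0.559  1.927 -0.248  0.909  1.747]
53 [ 467.27883382 -266.02247516  102.76951081] [ 489.94313071 -224.80381007  320.78405858]
139 [ 465.90504856 -278.08019063   90.54987236] [ 517.75864247 -249.67205842  133.50123436]
```

View pics/grasp.png

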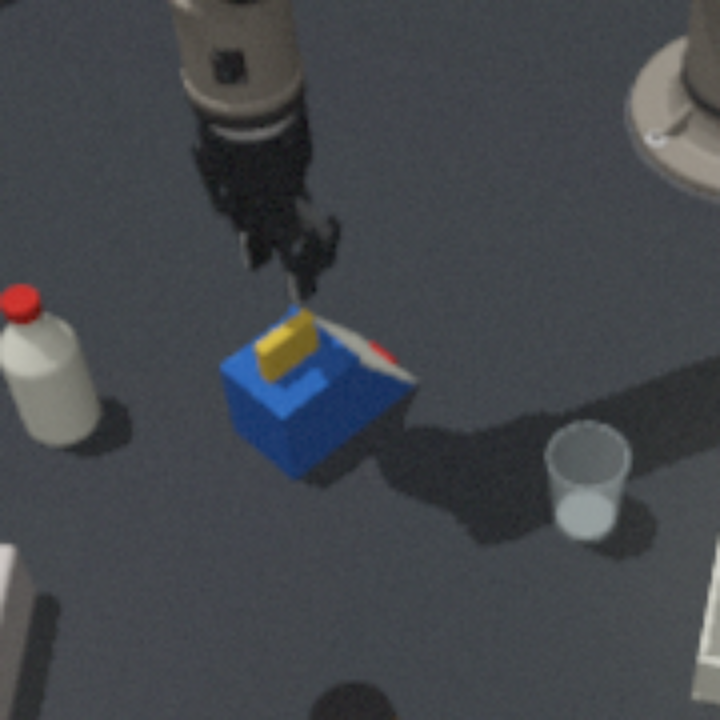

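The open fingers are at crop (290,260), right above the yellow handle at (287,345), and the way down is clear. I'll descend and grip.

Emit:
{"name": "apply_moves", "arguments": {
  "series": [
    [0.5,-0.001,0,0.02,0,0,0],
    [0.5,0,0,0.025,0,0,-0.3],
    [0.5,0,0,0.025,0,0,0],
    [0.5,0,0,0.015,0,0,0],
    [0,0,0,0,0,0,0],
    [0,0,0,0,0,0,0],
    [0,0,0,0,0,0,0],
    [0,0,0,0,0,0,0],
    [0,0,0,0,0,0,0],
    [0,0,0,0,0,0,0]
  ],
  "newtons": 100
}}

```text
clock: 3.28
eef_pos: [490.7, -261.4, 95.7]
eef_rot: [0.214, 0.977, 0.0, 0.001]
wrist_force: [-0.2, -0.3, -2.7]
gripper_width: 0.148
gripper_force: 97.7
```

```bash
python3 -c "
from h import *
go([489,-263,250],-25); print(sense()['gripper_force'])"
```

```text
t 3.28 pos [ 490.7 -261.4   95.7] shift [ 0.0007 -0.0021 -0.1543] turn [0.02 0.06 0.32] w 0.148 F [-0.2 -0.3 -2.7] j [-0.003  0.495  0.491  1.984 -0.339  0.741  1.832]
97.66460537910461
```

Emit:
{"name": "apply_moves", "arguments": {
  "series": [
    [0,0,0,-0.015,0,0,0],
    [0,0,0,-0.03,0,0,0],
    [0,0,0,-0.03,0,0,0],
    [0,0,0,-0.03,0,0,0],
    [0,0,0,-0.02,0,0,0],
    [0,0,0,-0.01,0,0,0],
    [0,0.005,0.01,0,0,0,0],
    [0,0.01,0.02,0,0,0,0],
    [0,0.015,0.029,0,0,0,0],
    [0,0.015,0.029,0,0,0,0]
  ]
}}

```text
clock: 4.12
eef_pos: [484.7, -161.1, 228.3]
eef_rot: [0.215, 0.977, -0.0, -0.001]
wrist_force: [0.6, 1.0, -3.4]
gripper_width: 0.147
gripper_force: 98.1
```

Emit:
{"name": "apply_moves", "arguments": {
  "series": [
    [0,0.015,0.029,0,0,0,0],
    [0,0.015,0.029,0,0,0,0],
    [0,0.015,0.029,0,0,0,0],
    [0,0.015,0.029,0,0,0,0],
    [0,0.015,0.029,0,0,0,0],
    [0,0.015,0.029,0,0,0,0],
    [0,0.015,0.029,0,0,0,0],
    [0,0.015,0.029,0,0,0,0],
    [0,0.015,0.029,0,0,0,0],
    [0,0.01,0.02,0,0,0,0]
  ]
}}

```text
clock: 4.95
eef_pos: [469.5, 157.0, 228.3]
eef_rot: [0.212, 0.977, -0.0, -0.001]
wrist_force: [1.2, 1.5, -3.2]
gripper_width: 0.146
gripper_force: 98.1
```

```bash
python3 -c "
from h import *
go([472,197,230],15)"
```

```text
t 4.95 pos [469.5 157.  228.3] shift [ 0.0143  0.0374 -0.0018] turn [-2.000e-02 -1.800e-01 -3.949e+01] w 0.146 F [ 1.2  1.5 -3.2] j [-0.751  0.185  0.346  1.997 -0.077  0.975  0.776]
```

Emit:
{"name": "apply_moves", "arguments": {
  "series": [
    [0,0.007,0.018,0,0,0,0],
    [0,0.007,0.018,0,0,0,0],
    [0,0,0,0,0,0,-5],
    [0,0,0,0,0,0,-6.5],
    [0,0,0,0,0,0,-6.5],
    [0,0,0,0,0,0,-6.5],
    [0,0,0,0,0,0,-6.5],
    [0,0,0,0,0,0,-5.5],
    [0,0,0,0,0,0,-3],
    [0,0,0,0,0,0,0]
  ]
}}

```text
clock: 5.78
eef_pos: [472.5, 191.8, 228.2]
eef_rot: [-0.13, 0.992, -0.0, -0.002]
wrist_force: [-0.4, -1.2, -3.8]
gripper_width: 0.148
gripper_force: 98.1
```

```bash
python3 -c "
from h import *
go([472,197,195],15,20)
for n in('scene','top'):
    p,P=cloud(n); cv2.imwrite('pics/%s1.png'%n,cv2.resize(p[80:280,240:440] if n=='scene' else p[160:340,120:340],(600,600)))
p=[cv2.imread('pics/%s1.png'%n) for n in('scene','top')]
cv2.imwrite('pics/pre.png',cv2.resize(np.hstack(p),(800,400)))"
```

```text
t 5.78 pos [472.5 191.8 228.2] shift [-0.0009  0.0052  0.0332] turn [ -0.04 -20.2   -0.05] w 0.148 F [-0.4 -1.2 -3.8] j [-0.706  0.209  0.229  1.958 -0.057  0.983  1.382]
```

View pics/pre.png

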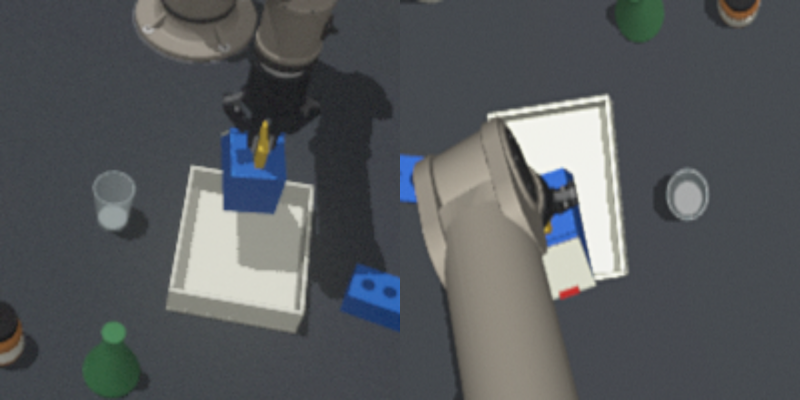

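The box is held level with its lid shut and hangs over the robot-side part of the tray; the red tab is at about (568,292) in the right half. Next I'll tip it part-way, then lower it.

Emit:
{"name": "apply_moves", "arguments": {
  "series": [
    [0,0,0.003,0,0,-3,0],
    [0,0,0.002,0,0,-4,0],
    [0,0,0,0,0,-4,0],
    [0,0,0,0,0,-4,0],
    [0,0,0,0,0,-4,0],
    [0,0,0,0,0,-4,0],
    [0,0,0,0,0,-3,0],
    [0,0,0,0,0,-2,0],
    [0,0,0,0,0,0,0]
  ]
}}

```text
clock: 6.63
eef_pos: [470.5, 195.6, 228.3]
eef_rot: [-0.125, 0.963, 0.031, 0.239]
wrist_force: [-0.7, -1.2, -4.0]
gripper_width: 0.145
gripper_force: 98.0
```

```bash
python3 -c "
from h import *
go([472,197,166],15,28)"
```

```text
t 6.63 pos [470.5 195.6 228.3] shift [0.0275 0.001  0.0559] turn [-0.13 -0.16 -0.21] w 0.145 F [-0.7 -1.2 -4. ] j [-0.821 -0.015  0.194  2.305  0.426  0.428  0.851]
```

```bash
cat > fk.py <<'E'
import numpy as np, itertools, json
from scipy.optimize import least_squares
from scipy.spatial.transform import Rotation as R
D=[([-1.35913,.47772,.02234,1.5563,-.01149,1.10931,-.08311],[212.04,640.3,230.44],[.1592,.98725,-.0008,0]),
([-0.344,0.161,0.479,2.027,-0.09,0.973,1.431],[472.5,-100.6,231.3],[.159,.987,0,0]),
([-0.062,0.376,0.559,1.927,-0.248,0.909,1.747],[488.4,-262.1,178.9],[.22,.976,0,-.001]),
([-0.003,0.495,0.491,1.984,-0.339,0.741,1.832],[490.7,-261.4,95.7],[.214,.977,0,.001]),
([-0.751,0.185,0.346,1.997,-0.077,0.975,0.776],[469.5,157,228.3],[.212,.977,0,-.001]),
([-0.706,0.209,0.229,1.958,-0.057,0.983,1.382],[472.5,191.8,228.2],[-.13,.992,0,-.002]),
([-0.821,-0.015,0.194,2.305,0.426,0.428,0.851],[470.5,195.6,228.3],[-.125,.963,.031,.239])]
Z=lambda a:R.from_euler("z",a); Y=lambda a:R.from_euler("y",a)
def fk(q,p,s):
    r=Z(s[0]*q[0]+p[0]); t=np.array([0,0,p[2]])
    r=r*Y(q[1])*Z(s[1]*q[2]); t=t+r.apply([p[3],p[4],p[5]])
    r=r*Y(q[3])*Z(s[2]*q[4]); t=t+r.apply([p[6],p[7],p[8]])
    r=r*Y(q[5])*Z(s[3]*q[6]+p[1]); 
    rr=r*Z(-s[3]*q[6]-p[1]); t=t+rr.apply([p[9],p[10],0])+r.apply([0,0,p[11]])
    return t,r
def res(p,s):
    o=[]
    for q,t,e in D:
        a,b=fk(q,p,s); o+=[*(a-t)/2,*(np.degrees((b.inv()*R.from_quat(np.array(e)/np.linalg.norm(e))).as_rotvec())*2)]
    return o
if __name__=="__main__":
    best=None
    for s in itertools.product([1,-1],repeat=4):
        for c in itertools.product([0,1.57,3.1,-1.57],repeat=2):
            f=least_squares(res,[*c,300,0,0,350,0,0,350,0,0,250],args=(s,),max_nfev=60,loss="soft_l1")
            if best is None or f.cost<best[0]: best=(f.cost,s,f.x)
    f=least_squares(res,best[2],args=(best[1],)); print(f.cost,best[1],f.x.round(2))
    json.dump([best[1],list(f.x)],open("fk.json","w"))
E
time timeout 300 python3 fk.py
```

```text
18.06847177263869 (-1, -1, -1, -1) [-2.00000e-02  1.55000e+00  2.83660e+02  1.80100e+01 -5.56200e+01
  5.39380e+02 -6.78000e+00  2.43222e+03  4.67170e+02  6.49000e+00
 -2.42384e+03  3.26910e+02]
real	2m16.826s
user	2m17.091s
sys	0m0.077s
```

```bash
sed -i 's/t=np.array(\[0,0,p\[2\]\])/t=r.apply([p[9],p[10],p[2]])/; s/t=t+rr.apply(\[p\[9\],p\[10\],0\])+r.apply/t=t+r.apply/; s/ rr=r.*; t=t/ t=t/' fk.py; sed -n 17,24p fk.py
cat > ik.py <<'E'
from fk import *
s=(-1,-1,-1,-1)
best=min((least_squares(res,[-.02,1.55,284,a,b,400,c,d,400,0,0,300],args=(s,)) for a in(0,) for b in(-50,50) for c in(0,) for d in (-50,50)),key=lambda f:f.cost)
p=best.x; print(best.cost,p.round(2))
lo=np.array([-2.96,-.34,-1.41,.24,-1.37,.17,-2.96])+.03; hi=np.array([2.96,2.1,1.46,2.44,4.51,1.92,2.96])-.03
def B(yaw,tip): return R.from_euler("z",yaw,degrees=True)*R.from_matrix(np.diag([-1,1,-1.]))*R.from_euler("y",-tip,degrees=True)
def ik(t,yaw,tip,q0):
    b=B(yaw,tip)
    def f(q):
        a,r=fk(q,p,s); return [*(a-t),*(np.degrees((r.inv()*b).as_rotvec())*3)]
    g=None
    rng=np.random.default_rng(0)
    for k in range(6):
        x0=np.clip(np.array(q0)+(0 if k==0 else rng.normal(0,.4,7)),lo+.01,hi-.01)
        h=least_squares(f,x0,bounds=(lo,hi),max_nfev=80)
        if g is None or h.cost<g.cost: g=h
        if g.cost<1: break
    return g
if __name__=="__main__":
    c=np.array([506,206,0])
    for yaw in(-15,0,15,30):
        u=np.array([np.cos(np.radians(yaw)),np.sin(np.radians(yaw)),0])
        for a in (-35,0,):
            q=D[-1][0]; o=[]
            for tip in (30,45,60,72):
                t=np.radians(tip); g=ik(c+a*u+[0,0,36+96*np.sin(t)+95.7*np.cos(t)],yaw,tip,q); q=g.x; o.append((tip,round(g.cost,1)))
            print(yaw,a,o,q.round(2),flush=True)
E
timeout 500 python3 ik.py
```

```text
t=t+r.apply([0,0,p[11]])
    return t,r
def res(p,s):
    o=[]
    for q,t,e in D:
        a,b=fk(q,p,s); o+=[*(a-t)/2,*(np.degrees((b.inv()*R.from_quat(np.array(e)/np.linalg.norm(e))).as_rotvec())*2)]
    return o
if __name__=="__main__":
0.17183825292424784 [ 0.0000e+00  1.5700e+00  2.8718e+02 -2.2000e-01 -3.1150e+01  5.4134e+02
  2.3000e-01 -7.7000e-01  4.7251e+02  3.1000e-01 -3.0900e+01  3.2658e+02]
-15 -35 [(30, np.float64(0.0)), (45, np.float64(0.0)), (60, np.float64(0.0)), (72, np.float64(7.1))] [-0.4   0.85 -0.96  2.41  1.75  1.89 -1.32]
-15 0 [(30, np.float64(0.2)), (45, np.float64(0.0)), (60, np.float64(0.0)), (72, np.float64(0.0))] [-0.42  0.77 -0.81  2.41  1.83  1.74 -1.3 ]
0 -35 [(30, np.float64(0.0)), (45, np.float64(8.6)), (60, np.float64(494.2)), (72, np.float64(994.0))] [-0.28  0.88 -1.08  2.41  1.83  1.89 -1.13]
0 0 [(30, np.float64(0.0)), (45, np.float64(0.0)), (60, np.float64(200.9)), (72, np.float64(585.0))] [-0.13  0.93 -1.14  2.41  2.01  1.89 -1.02]
15 -35 [(30, np.float64(0.0)), (45, np.float64(174.2)), (60, np.float64(1621.0)), (72, np.float64(3370.4))] [ 0.02  0.99 -1.38  2.41  1.95  1.89 -0.75]
15 0 [(30, np.float64(0.0)), (45, np.float64(5.5)), (60, np.float64(852.2)), (72, np.float64(2254.5))] [ 0.12  1.03 -1.38  2.41  2.13  1.81 -0.65]
30 -35 [(30, np.float64(0.0)), (45, np.float64(167.3)), (60, np.float64(1575.7)), (72, np.float64(3207.6))] [ 1.08  1.07 -1.38  2.41  3.01  0.26 -0.37]
30 0 [(30, np.float64(0.0)), (45, np.float64(574.1)), (60, np.float64(3031.2)), (72, np.float64(6564.5))] [ 0.48  0.27 -0.82  2.28 -1.08  0.2   2.93]
```

```bash
cat > scan.py <<'E'
from ik import *
c=np.array([506,206,0])
for yaw in(-120,-90,-60,-40,-20,60,90,120):
    u=np.array([np.cos(np.radians(yaw)),np.sin(np.radians(yaw)),0])
    for a in (-35,):
        for side in (1,):
            q=D[-2][0]; o=[]
            q=ik(c+a*u+[0,0,230],yaw,0,q); o.append((0,round(float(q.cost),1))); q=q.x
            for tip in (25,45,60,72):
                t=np.radians(tip); g=ik(c+a*u+[0,0,36+96*np.sin(t)+95.7*np.cos(t)],yaw,tip,q); q=g.x; o.append((tip,round(float(g.cost),1)))
            print(yaw,a,o,q.round(2),"margin",np.minimum(q-lo,hi-q).min().round(2),flush=True)
E
timeout 560 python3 scan.py
```

```text
0.17183825292424784 [ 0.0000e+00  1.5700e+00  2.8718e+02 -2.2000e-01 -3.1150e+01  5.4134e+02
  2.3000e-01 -7.7000e-01  4.7251e+02  3.1000e-01 -3.0900e+01  3.2658e+02]
-120 -35 [(0, 0.0), (25, 0.6), (45, 0.0), (60, 0.0), (72, 91.8)] [-1.19  1.26  0.96  1.28 -0.09  1.89 -0.68] margin 0.0
-90 -35 [(0, 0.0), (25, 0.6), (45, 0.5), (60, 0.3), (72, 0.2)] [-1.14  0.96  0.37  1.51  0.48  1.7  -0.96] margin 0.19
-60 -35 [(0, 0.0), (25, 0.4), (45, 0.0), (60, 0.0), (72, 0.0)] [-1.4   0.83  0.42  1.9   0.75  1.32 -1.01] margin 0.51
-40 -35 [(0, 0.0), (25, 0.0), (45, 0.0), (60, 0.0), (72, 0.0)] [-1.26  0.69  0.09  2.15  1.16  1.31 -1.25] margin 0.26
-20 -35 [(0, 0.0), (25, 0.0), (45, 0.0), (60, 0.0), (72, 0.0)] [-1.17  0.62 -0.07  2.41  1.53  1.3  -1.45] margin 0.0
60 -35 [(0, 0.0), (25, 0.0), (45, 19.2), (60, 319.5), (72, 632.2)] [ 1.19  1.27 -1.38  2.26  0.07  0.2   2.93] margin 0.0
90 -35 [(0, 0.0), (25, 0.0), (45, 0.0), (60, 79.2), (72, 533.6)] [ 1.05  1.26 -1.38  2.01  0.11  0.65  2.93] margin 0.0
120 -35 [(0, 0.0), (25, 0.3), (45, 261.3), (60, 845.9), (72, 1424.5)] [ 0.78  1.35 -1.38  1.61  0.15  1.28  2.93] margin 0.0
```

Tipping straight outward (yaw +15°) isn't reachable, but the fitted kinematics allow yaw about -60°. I'll level the box and turn it.

Emit:
{"name": "apply_moves", "arguments": {
  "series": [
    [0,0,0,0,0,4,0],
    [0,0,0,0,0,6,0],
    [0,0,0,0,0,6,0],
    [0,0,0,0,0,6,0],
    [0,0,0,0,0,4,0],
    [0,0,0,0,0,2,0],
    [0,0,0,0,0,0,4],
    [0,0,0,0,0,0,6],
    [0,0,0,0,0,0,6],
    [0,0,0,0,0,0,6]
  ]
}}

```text
clock: 7.47
eef_pos: [473.1, 197.3, 229.8]
eef_rot: [0.066, 0.998, 0.001, -0.001]
wrist_force: [-0.0, 0.6, -4.4]
gripper_width: 0.149
gripper_force: 98.1
```

Emit:
{"name": "apply_moves", "arguments": {
  "series": [
    [0,0,0,0,0,0,6],
    [0,0,0,0,0,0,6],
    [0,0,0,0,0,0,6],
    [0,0,0,0,0,0,6],
    [0,0,0,0,0,0,6],
    [0,0,0,0,0,0,6],
    [0,0,0,0,0,0,6],
    [0,0,0,0,0,0,6],
    [0,0,0,0,0,0,4],
    [0,0,0,0,0,0,0]
  ]
}}

```text
clock: 8.3
eef_pos: [473.1, 197.3, 230.0]
eef_rot: [0.495, 0.869, 0.0, -0.001]
wrist_force: [0.7, 0.5, -3.4]
gripper_width: 0.146
gripper_force: 98.1
```

```bash
python3 -c "
from h import *
go([496,223,228],-60,0)"
```

```text
t 8.3 pos [473.1 197.3 230. ] shift [0.0104 0.0328 0.002 ] turn [-0.02 -0.08  0.66] w 0.146 F [ 0.7  0.5 -3.4] j [-0.9    0.218  0.448  1.964 -0.115  0.984  0.138]
```

Emit:
{"name": "apply_moves", "arguments": {
  "series": [
    [0,0.005,0.016,0,0,0,0.6],
    [0,0.005,0.017,0,0,0,0],
    [0,0,0,0,0,-3,0],
    [0,0,0,0,0,-5,0],
    [0,0,0,0,0,-5,0],
    [0,0,0,0,0,-5,0],
    [0,0,0,0,0,-5,0],
    [0,0,0,0,0,-3,0],
    [0,0,0,0,0,-2,0],
    [0,0,0,0,0,0,0]
  ]
}}

```text
clock: 9.13
eef_pos: [495.0, 224.7, 228.9]
eef_rot: [0.481, 0.843, -0.121, 0.209]
wrist_force: [-0.5, 0.4, -4.2]
gripper_width: 0.148
gripper_force: 98.4
```

```bash
python3 -c "
from h import *
go([496,223,166],-60,28)"
```

```text
t 9.13 pos [495.  224.7 228.9] shift [0.0278 0.0002 0.0564] turn [ 0.09 -0.01  0.55] w 0.148 F [-0.5  0.4 -4.2] j [-1.242  0.345  0.525  1.927  0.356  1.047 -0.401]
```

Emit:
{"name": "apply_moves", "arguments": {
  "series": [
    [0,0.0046,0,0.0094,0,0,0],
    [0,0.0046,0,0.0094,0,0,0],
    [0,0.0046,0,0.0094,0,0,0],
    [0,0.0046,0,0.0094,0,0,0],
    [0,0.0046,0,0.0094,0,0,0],
    [0,0.004,0,0.008,0,0,0],
    [0,0,0,0,0,0,0]
  ]
}}

```text
clock: 9.72
eef_pos: [496.5, 219.2, 166.8]
eef_rot: [0.484, 0.841, -0.122, 0.209]
wrist_force: [-1.0, -0.8, -2.6]
gripper_width: 0.149
gripper_force: 98.4
```

```bash
cat > look.py <<'E'
from h import *
import sys
a=[]
for n in('scene','top'):
    p,P=cloud(n); c=p[130:270,280:420] if n=='scene' else p[170:320,120:270]
    a.append(cv2.resize(c,(400,400),interpolation=cv2.INTER_CUBIC)); np.save(n+"L.npy",P); cv2.imwrite(n+"L.png",p)
cv2.imwrite('pics/%s.png'%sys.argv[1],np.hstack(a))
E
python3 look.py dn; python3 -c "
from h import *
go([496,223,166],-60,28)"
```

```text
t 9.82 pos [497.4 219.9 168.6] shift [0.0042 0.0003 0.0007] turn [0.04 0.03 0.17] w 0.147 F [ 0.1  0.3 -4.3] j [-1.215  0.432  0.513  1.979  0.345  0.915 -0.434]
```

View pics/dn.png

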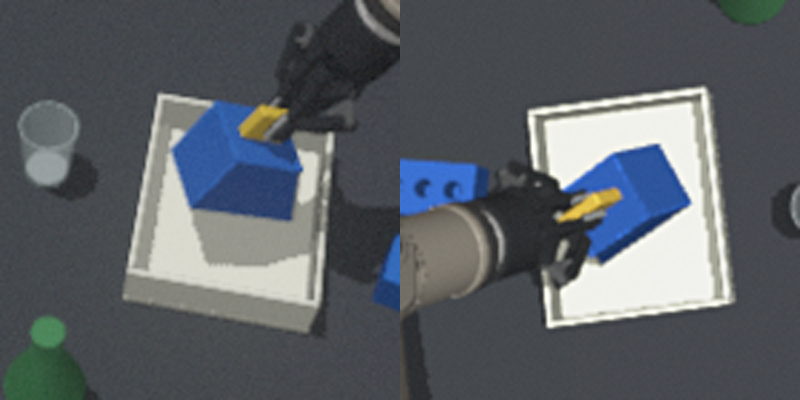

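The nose is inside the tray and clear of all walls. Now I'll tip further, slowly.

Emit:
{"name": "apply_moves", "arguments": {
  "series": [
    [0,0.0015,0,-0.0007,0,-3,0],
    [0,0.0015,0,-0.0007,0,-3,0],
    [0,0.0015,0,-0.0007,0,-3,0],
    [0,0.0015,0,-0.0007,0,-3,0],
    [0,0.0015,0,-0.0007,0,-3,0],
    [0,0.0015,0,-0.0007,0,-3,0],
    [0,0.0015,0,-0.0007,0,-3,0],
    [0,0,0,0,0,0,0]
  ]
}}

```text
clock: 10.48
eef_pos: [490.9, 233.1, 165.2]
eef_rot: [0.451, 0.79, -0.206, 0.36]
wrist_force: [-0.3, 0.5, -3.8]
gripper_width: 0.143
gripper_force: 98.5
```

Emit:
{"name": "apply_moves", "arguments": {
  "series": [
    [0,0.0015,0,-0.0007,0,-3,0],
    [0,0.0015,0,-0.0007,0,-3,0],
    [0,0.0015,0,-0.0007,0,-3,0],
    [0,0.0015,0,-0.0007,0,-3,0],
    [0,0.0015,0,-0.0007,0,-3,0],
    [0,0.0015,0,-0.0007,0,-3,0],
    [0,0.0015,0,-0.0007,0,-3,0],
    [0,0,0,0,0,0,0],
    [0,0,0,0,0,0,0],
    [0,0,0,0,0,0,0]
  ]
}}

```text
clock: 11.32
eef_pos: [487.5, 238.1, 160.8]
eef_rot: [0.409, 0.71, -0.285, 0.496]
wrist_force: [0.5, 0.3, -3.3]
gripper_width: 0.147
gripper_force: 98.7
```

```bash
python3 look.py tip; python3 -c "
from h import *
go([489,236,157],-60,72)"
```

```text
t 11.42 pos [487.4 237.8 161. ] shift [0.0029 0.0004 0.0036] turn [ 0.13 -2.14 -0.05] w 0.146 F [ 0.  -0.2 -2.7] j [-1.547  0.873  0.638  1.913  0.624  1.196 -0.875]
```

View pics/tip.png

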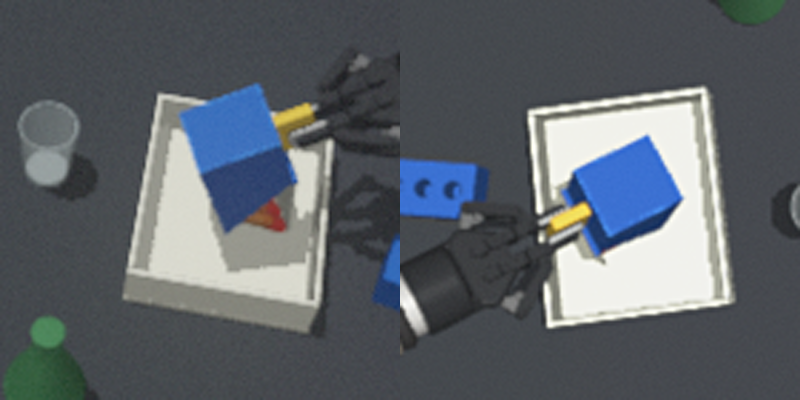

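The tubes are sliding out: a red cap and amber glass show under the nose at (265,215) in the left half. I'll tip a bit more, then draw up and forward slowly so the tubes lie down.

Emit:
{"name": "apply_moves", "arguments": {
  "series": [
    [0,-0.001,0,0,0,-2,0],
    [0,-0.001,0,0,0,-2,0],
    [0,-0.001,0,0,0,-2,0],
    [0,0,0,0,0,0,0],
    [0,-0.003,0,-0.0007,0,0,0],
    [0,-0.003,0,-0.0007,0,0,0],
    [0,-0.003,0,-0.0007,0,0,0],
    [0,-0.0038,0,0.0032,0,0,0],
    [0,-0.0038,0,0.0032,0,0,0],
    [0,-0.0038,0,0.0032,0,0,0]
  ]
}}

```text
clock: 12.25
eef_pos: [493.8, 226.3, 181.6]
eef_rot: [0.393, 0.683, -0.307, 0.534]
wrist_force: [1.1, -0.3, -2.0]
gripper_width: 0.148
gripper_force: 98.7
```

Emit:
{"name": "apply_moves", "arguments": {
  "series": [
    [0,-0.0038,0,0.0032,0,0,0],
    [0,-0.0038,0,0.0032,0,0,0],
    [0,-0.0038,0,0.0032,0,0,0],
    [0,-0.0038,0,0.0032,0,0,0],
    [0,-0.0038,0,0.0032,0,0,0],
    [0,-0.0038,0,0.0032,0,0,0],
    [0,-0.0038,0,0.0032,0,0,0],
    [0,-0.004,0,-0.001,0,0,0],
    [0,0,0,0,0,0,0]
  ]
}}

```text
clock: 13.0
eef_pos: [507.9, 202.2, 206.4]
eef_rot: [0.393, 0.683, -0.307, 0.534]
wrist_force: [0.1, -0.1, -3.4]
gripper_width: 0.146
gripper_force: 98.8
```

```bash
python3 look.py out; python3 -c "
from h import *
go([489,236,250],-60,76)"
```

```text
t 13.1 pos [507.7 202.9 205.5] shift [-0.0339  0.0006 -0.0477] turn [ 0.2  -0.04  0.03] w 0.146 F [ 0.2 -0.4 -3.1] j [-1.551  0.867  0.702  1.949  0.71   1.218 -0.871]
```

View pics/out.png

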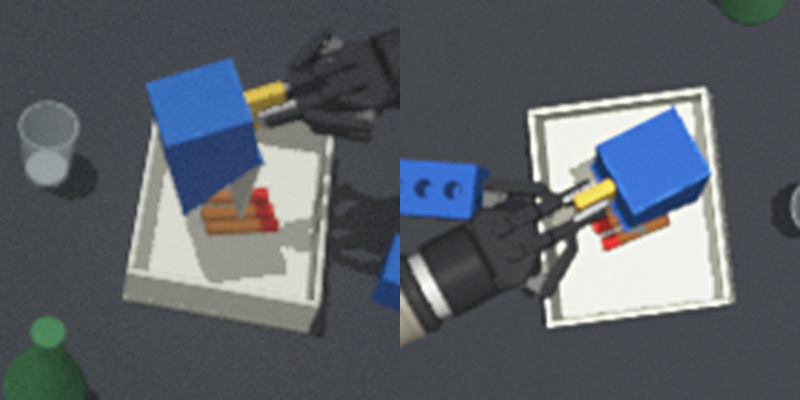

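All three tubes lie in the tray, caps at (262,195), (265,210) and (270,225) in the left half. I'll lift, level and return the box.

Emit:
{"name": "apply_moves", "arguments": {
  "series": [
    [0,-0.01,0,-0.0025,0,0,0],
    [0,-0.015,0,-0.004,0,0,0],
    [0,-0.015,0,-0.004,0,0,0],
    [0,-0.01,0,-0.0025,0,3,0],
    [0,0,0,0,0,6,0],
    [0,0,0,0,0,6,0],
    [0,0,0,0,0,6,0],
    [0,0,0,0,0,6,0],
    [0,0,0,0,0,6,0],
    [0,0,0,0,0,6,0]
  ]
}}

```text
clock: 13.93
eef_pos: [507.1, 202.8, 258.3]
eef_rot: [0.473, 0.823, -0.157, 0.273]
wrist_force: [0.2, -0.4, -4.3]
gripper_width: 0.146
gripper_force: 98.5
```

Emit:
{"name": "apply_moves", "arguments": {
  "series": [
    [0,0,0,0,0,6,0],
    [0,0,0,0,0,6,0],
    [0,0,0,0,0,6,0],
    [0,0,0,0,0,6,0],
    [0,0,0,0,0,6,0],
    [0,0,0,0,0,5,0],
    [0,0,0,0,0,4,0],
    [0,0,0,0,0,2,0],
    [0,0,0,0,0,0,0]
  ]
}}

```text
clock: 14.68
eef_pos: [507.8, 199.2, 257.5]
eef_rot: [0.5, 0.865, 0.017, -0.031]
wrist_force: [-0.1, -0.2, -2.4]
gripper_width: 0.148
gripper_force: 98.4
```

```bash
python3 -c "
from h import *
go([490,-240,240],-60,0)
go([490,-240,240],-25,0)"
```

```text
t 14.68 pos [507.8 199.2 257.5] shift [-0.3721 -0.2344 -0.0081] turn [-0.1  -4.   -0.09] w 0.148 F [-0.1 -0.2 -2.4] j [-0.897  0.266  0.549  1.857 -0.234  1.081  0.272]
t 14.68 pos [507.8 199.2 257.5] shift [-0.3721 -0.2344 -0.0081] turn [  1.13  -3.9  -35.07] w 0.148 F [-0.1 -0.2 -2.4] j [-0.897  0.266  0.549  1.857 -0.234  1.081  0.272]
```

Emit:
{"name": "apply_moves", "arguments": {
  "series": [
    [0,0,0,0,0,-4,0],
    [0,-0.015,-0.01,0,0,0,0],
    [0,-0.031,-0.0195,0,0,0,0],
    [0,-0.031,-0.0195,0,0,0,0],
    [0,-0.031,-0.0195,0,0,0,0],
    [0,-0.031,-0.0195,0,0,0,0],
    [0,-0.031,-0.0195,0,0,0,0],
    [0,-0.031,-0.0195,0,0,0,0],
    [0,-0.031,-0.0195,0,0,0,0],
    [0,-0.031,-0.0195,0,0,0,0]
  ]
}}

```text
clock: 15.52
eef_pos: [494.9, -108.9, 257.3]
eef_rot: [0.497, 0.867, -0.0, -0.0]
wrist_force: [0.5, 0.7, -2.2]
gripper_width: 0.148
gripper_force: 98.3
```

Emit:
{"name": "apply_moves", "arguments": {
  "series": [
    [0,-0.031,-0.0195,0,0,0,0],
    [0,-0.031,-0.0195,0,0,0,0],
    [0,-0.031,-0.0195,0,0,0,0],
    [0,-0.015,-0.01,0,0,0,0],
    [0,0,0,0,0,0,-6],
    [0,0,0,0,0,0,-6],
    [0,0,0,0,0,0,-6],
    [0,0,0,0,0,0,-6],
    [0,0,0,0,0,0,-6],
    [0,0,0,0,0,0,-5]
  ]
}}

```text
clock: 16.35
eef_pos: [490.5, -234.8, 257.0]
eef_rot: [0.211, 0.977, -0.0, -0.001]
wrist_force: [-0.4, 0.2, -3.0]
gripper_width: 0.146
gripper_force: 98.4
```

```bash
python3 -c "
from h import *
go([490,-240,110],-25,0)
for n in('top','scene'):
    p,P=cloud(n); np.save(n+'L.npy',P); cv2.imwrite(n+'L.png',p)
a=cv2.imread('sceneL.png')[70:240,160:330]; b=cv2.imread('topL.png')[160:330,170:440]
cv2.imwrite('pics/back.png',np.hstack([cv2.resize(a,(300,300)),cv2.resize(b,(476,300))]))"
```

```text
t 16.35 pos [ 490.5 -234.8  257. ] shift [-0.002  -0.0047  0.147 ] turn [-0.07 -0.11  0.61] w 0.146 F [-0.4  0.2 -3. ] j [-0.202  0.268  0.649  1.873 -0.183  1.063  1.665]
```

View pics/back.png

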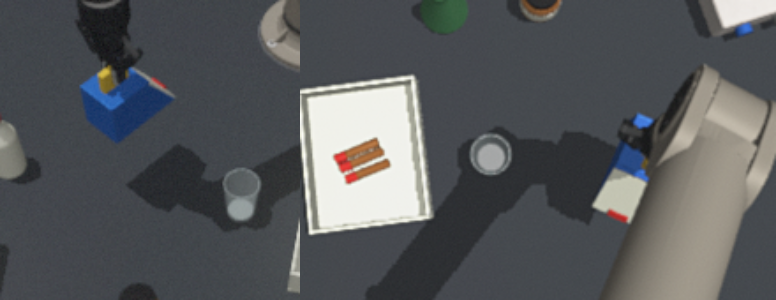

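The tubes lie in the tray (caps at (342,160), (346,168) and (352,178)), the lid is shut and the beaker hasn't moved. I'll check whether the box slipped in the grip before setting it down.

```bash
python3 -c "
from h import *
p=cv2.imread('sceneL.png');P=np.load('sceneL.npy')
H,S,V=cv2.split(cv2.cvtColor(p,cv2.COLOR_BGR2HSV));s=sense()
q=P-s['eef_pos']; c,t=np.cos(np.radians(-25)),np.sin(np.radians(-25))
bx=q[...,0]*c+q[...,1]*t; by=-q[...,0]*t+q[...,1]*c; bz=q[...,2]
b=(H>100)&(H<130)&(S>120)&(abs(bx)<130)&(abs(by)<60)&(bz>-130)
m=b&(abs(bz+11)<12)&(abs(by)<33)&(bx<38)
A=np.c_[bx[m],by[m],np.ones(m.sum())]; k=np.linalg.lstsq(A,bz[m],rcond=None)[0]; print(m.sum(),k)
print('low z',np.percentile(bz[b],[0.5,2]), 'x',np.nanmin(bx[b]),np.nanmax(bx[b]))"
```

```text
251 [-1.88312704e-02 -3.33348016e-03 -8.71386045e+00]
low z [-94.94326562 -92.29501139] x -92.5369267629773 45.81810681653738
```

Emit:
{"name": "apply_moves", "arguments": {
  "series": [
    [0,-0.002,-0.004,0.02,0,0,0.6],
    [0,0,0,0.03,0,0,0],
    [0,0,0,0.03,0,0,0],
    [0,0,0,0.03,0,0,0],
    [0,0,0,0.02,0,0,0],
    [0,0,0,0.015,0,0,0],
    [0,0,0,0.008,0,0,0],
    [0,0,0,0.003,0,0,0],
    [0,0,0,0.002,0,0,0],
    [0,0,0,0,0,0,0]
  ]
}}

```text
clock: 17.28
eef_pos: [491.8, -240.1, 99.8]
eef_rot: [0.22, 0.975, -0.0, 0.0]
wrist_force: [-1.2, -0.7, -2.9]
gripper_width: 0.144
gripper_force: 98.1
```

```bash
python3 -c "
from h import *
go([490,-240,96],-25,0)"
```

```text
t 17.28 pos [ 491.8 -240.1   99.8] shift [ 0.0017 -0.0007  0.0038] turn [-0.    0.05 -0.43] w 0.144 F [-1.2 -0.7 -2.9] j [-0.084  0.487  0.546  2.004 -0.366  0.746  1.81 ]
```

Emit:
{"name": "apply_moves", "arguments": {
  "series": [
    [0,0,0,0.0015,0,0,0],
    [0,0,0,0.001,0,0,0],
    [0,0,0,0.001,0,0,0],
    [0,0,0,0.001,0,0,0],
    [0,0,0,0,0,0,0],
    [0,0,0,0,0,0,0]
  ]
}}

```text
clock: 17.78
eef_pos: [491.6, -240.3, 95.2]
eef_rot: [0.22, 0.975, 0.0, 0.0]
wrist_force: [-1.1, -0.8, 2.4]
gripper_width: 0.15
gripper_force: 99.0
```

The force went from -2.9 to +2.4 N, so the box stands on the bench. Release and retreat.

Emit:
{"name": "apply_moves", "arguments": {
  "series": [
    [0.25,0,0,0,0,0,0],
    [0.35,0,0,0,0,0,0],
    [0.5,0,0,0,0,0,0],
    [0.5,0,0,0,0,0,0],
    [0.5,0,0,0,0,0,0],
    [0.5,0,0,-0.01,0,0,0],
    [0.5,0,0,-0.02,0,0,0],
    [0.5,0,0,-0.03,0,0,0],
    [0.5,0,0,-0.04,0,0,0],
    [0.5,0,0,-0.04,0,0,0]
  ]
}}

```text
clock: 18.62
eef_pos: [490.4, -240.1, 236.3]
eef_rot: [0.22, 0.975, -0.0, -0.001]
wrist_force: [0.8, -0.5, -0.4]
gripper_width: 0.498
gripper_force: 0.0
```

Emit:
{"name": "apply_moves", "arguments": {
  "series": [
    [0.5,0.03,0.025,0,0,0,0],
    [0.5,0.03,0.025,0,0,0,0],
    [0.5,0.03,0.025,0,0,0,0],
    [0.5,0.03,0.025,0,0,0,0],
    [0.5,0.01,0.03,0,0,0,0],
    [0.5,0,0,0,0,0,0]
  ]
}}

```text
clock: 19.12
eef_pos: [429.6, -61.0, 235.4]
eef_rot: [0.216, 0.976, 0.002, 0.0]
wrist_force: [0.3, -0.5, -0.3]
gripper_width: 0.499
gripper_force: 0.0
```

```bash
python3 -c "
from h import *
go([490,-240,250],-25,0)
for n in('top','scene'):
    p,P=cloud(n); cv2.imwrite(n+'L.png',p)
cv2.imwrite('pics/end.png',np.hstack([cv2.resize(cv2.imread('sceneL.png')[70:290,130:410],(382,300)),cv2.resize(cv2.imread('topL.png')[130:330,160:460],(415,300))]))"
```

```text
t 19.12 pos [429.6 -61.  235.4] shift [-0.1303 -0.1367 -0.0151] turn [ 0.18 -0.02  0.04] w 0.499 F [ 0.3 -0.5 -0.3] j [-0.533  0.054  0.562  2.125 -0.038  0.97   1.185]
```

View pics/end.png

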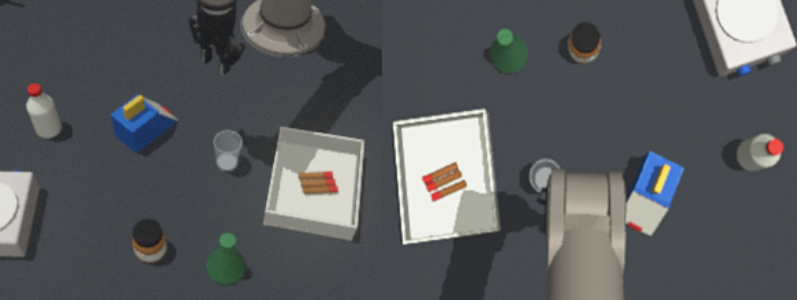

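The box stands at (143,120) with its lid shut, the three tubes are in the tray at (318,182), and everything else is where it was.

```bash
python3 -c "
from rig import *
print(job_done())"
```

```text
the job is handed in; nothing more can be done
None
```

The job is handed in at about 19 s: the three tubes lie in the tray, the empty box stands released on the bench with its lid shut, and the other things look undisturbed in the last pictures.

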